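# Share out the stacked oil samples

### The arm

A 7-joint arm with a two-finger parallel gripper is mounted at the origin on the work surface. World frame = base frame: x ahead of the robot, y to its left, z up, the work surface at z = 0. Lengths are in m, angles in rad, forces in N, time in s.
With the tool pointing down it reaches from about 0.4 to 0.9 m from the base axis. Payload 5.6 kg.
Tool frame: the origin (TCP) lies midway between the tips of the shut fingers; the grasp point (between the pads) lies 19 mm behind it (r.grasp_offset is the distance from the TCP to the grasp point, in m); z points along the fingers, y is the line along which they close (so a half turn about z gives the same grasp; the last joint's range is limited). The gripper opens to 92 mm and grips with 3 to 60 N. Pads are 20 mm wide; open, the fingers measure 128 mm over their backs; the gripper's body (75 mm by 189 mm) begins 69 mm behind the grasp point.
Start: joints at [-1.372, 0.468, -0.012, 1.603, 0.006, 1.071, -0.056], TCP at [0.156, 0.631, 0.215] pointing down, gripper open.
Joint ranges: [-2.53, 2.53], [-0.31, 2.02], [-1.57, 1.55], [0.28, 2.44], [-1.29, 4.43], [0.15, 1.84], [-2.92, 2.92]. Speed limits (rad/s): [2.57, 2.57, 3.14, 3.14, 3.14, 3.14, 3.14].

### API

Orientations are given as a unit quaternion [x, y, z, w].
In Python, from workcell import r gives the robot as it stands. The module is installed in compiled form; this text tells all that it offers.
- The arm moves only by the tool play_rows, never from a script. Its argument "deltas" is one flat list of numbers, 7 for each row, row after row: the shift along the world's x, y, z in parts of the range, where 1.0 means 75 cm, then the turn, a rotation vector about the world's x, y, z in a scale on which 1.0 is 90 degrees, then the opening, from -1 (shut) to 1 (fully open). A call has exactly 5 rows; each row is the pose to reach, as a shift and turn from the pose commanded when the call began; what a row does not reach only later rows make up. A row lasts 1/10 s, in which the tool goes at most 50 mm and 8.59 degrees, less where a joint would pass 70% of its speed; a pose out of reach is approached as far as the arm can. Shift and turn numbers lie between -1 and 1, and a call with a number outside is refused. A call with a gripper value outside its range is refused whole. The fingers move at their own pace and stop on an object; "force" is the grip in N (left out, the last holds). Time passes only in rows, so rows that repeat a pose let the fingers close, or fill a call up. It gives the time, the measured TCP pose, the force, the opening and the grip force at its end, in the units of the state.
- r.get_state(): the state, without advancing time (a new reading comes with each control period).
- r.camera(name): name is "scene" or "side" or "wrist"; returns (picture, depth): 480x640x3 uint8, red, green, blue; 480x640 float32, m along the optical axis (not along the pixel's ray), 0 where there is no reading.
- r.camera_params(name): a dict with "mtx" (3x3 intrinsics, pixels), "xyz" and "orientation" of the camera in the world; the wrist camera has in their place "hand_eye" (4x4, takes a point from camera to tool coordinates, whose origin is the TCP and whose axes are the flange's). Camera axes: x right, y down, z forward; pixel columns grow to the right and rows downward; lengths in m; the calibration is good to about 2 mm. The wrist camera is an equidistant fisheye: a pixel r from the principal point sees the ray r / f radians off the axis. A picture is of the moment at which its call begins: read the wrist's pose just before it. camera_params takes no time and is no camera call.
- r.close_job(): hands the job in; it is judged then, once.
The state is a dict: "clock": time; "q": joint angles; "joint_vel": joint speeds; "tau": joint torques, N m; "position": TCP position; "eef_rot": TCP orientation; "force": force on the tool from outside, world axes, zero at the start; "wrist_torque": the same for the moment, N m; "opening": finger opening in m; "gripper_force": force on a finger pad.
Only numpy, scipy, OpenCV 4.12 (cv2) and the standard library are available. Lean on these libraries where they do the work, as an engineer would, in place of code of your own. Each camera call takes 0.05 s, during which the arm holds its last target. There are 200 camera calls.

### The job

Take the two stacks of oil-sample tins apart and share them out: set the yellow-lidded tin on the middle of the balance pan, the blue-lidded tin on the middle of the shaker's platform and the green-lidded tin in the free bay of the blue retained-sample rack. The rusty tin is spoilt: push it down through the sprung flap of the red waste box and let it drop inside. Keep the three good tins upright and set them down gently, never dropping them, and leave the brown bottle and the glass beaker where they are.

Things in the scene. Friction and masses are not known exactly. Their poses are not given: they have to be found in the camera images.
- tin_yellow: Large closed aluminium sample tin, yellow lid: 62 mm diameter, 42 mm high, 0.16 kg; origin at the centre of its underside, z up. At the start it is the lower tin of a stack, a small tin standing on its flat lid. Both stacks stand 110 mm apart on the 3 mm thick floor of a fixed steel tray 220 x 110 mm (lip 10 mm high), in line along its length.
- tin_green: Large closed aluminium sample tin, green lid: 62 mm diameter, 42 mm high, 0.16 kg; origin at the centre of its underside, z up. At the start it is the lower tin of the other stack on the steel tray, a small tin standing on its flat lid.
- tin_blue: Small closed aluminium sample tin, blue lid: 46 mm diameter, 34 mm high, 0.07 kg; origin at the centre of its underside, z up. At the start it is the upper tin of one of the two stacks (which one varies).
- tin_rusty: Small spoilt sample tin, brown and blotched with rust: 46 mm diameter, 34 mm high, 0.07 kg; origin at the centre of its underside, z up. At the start it is the upper tin of the other stack.
- balance: White bench balance, fixed and rigid. Origin at bench level below the centre of its round steel pan; the pan is 110 mm across, its flat top 65 mm above the origin. Housing from 120 mm on the -x side (grey display panel, lower than the pan) to 75 mm on +x, and 70 mm to either side in y.
- shaker: Light grey orbital shaker, off, fixed and rigid. Origin at bench level below the centre of its square platform; the top of the dark 120 mm square rubber mat is 85 mm above the origin. Round the platform, 64 mm out on all four sides, runs a steel guard rail, its top 88 mm above the origin. Housing 150 (x) by 140 mm (y).
- rack: Blue shallow sample rack, fixed, two bays one behind the other along x. Origin at bench level under the centre of the free bay (pale floor): 88 mm (x) by 116 mm (y) inside, floor 3 mm above the origin, walls 12 mm high, 3 mm thick. The other bay, centred 91 mm along -x, holds a fixed grey-lidded tin (62 mm across, 42 mm high).
- waste: Red box 150 mm square, 170 high, fixed; origin under its centre. On top a sprung flap, 117 (x) by 122 mm, upper face at 169: hinge along y at x=+61, free edge (yellow) at -56 swings down to 77 deg. It bears a small tin; about 10 N opens it. Fingers abreast along y at x=+20, tips by the tin's underside and 50 mm below the closed face hold it open >55 deg: the freed tin slides off to -x.
- reagent_bottle: Bystander: brown glass bottle with black cap, 60 mm across, 130 mm high, standing loose beyond the work. Origin at the centre of its underside.
- beaker: Bystander: clear glass beaker, 70 mm across, 85 mm high, standing loose beyond the work. Origin at the centre of its underside.
Things that resemble listed ones, but are neither listed nor needed, are in the scene too. Several things look just like the waste: the one meant starts nearest to the robot's base.

How it is judged:
At the end, for the whole second after the job is handed in: Yellow upright on the balance pan and blue upright on the shaker mat, each within 15 mm of the middle; green flat on the floor of the free bay; rusty inside the waste box, below the flap; all at rest; bottle and beaker within 20 mm of their places (horizontal distance between tin_yellow and balance below 0.015 m and z of tin_yellow in the frame of balance between 0.06 and 0.07 m and angle between each of tin_yellow, tin_blue, tin_green's own z axis and vertical below 0.08 rad and linear speed of each of tin_yellow, tin_blue, tin_green, tin_rusty below 0.02 m/s and angular speed of each of tin_yellow, tin_blue, tin_green, tin_rusty below 0.2 rad/s and horizontal distance between tin_blue and shaker below 0.015 m and z of tin_blue in the frame of shaker between 0.08 and 0.09 m and x of tin_green in the frame of rack between -0.016 and 0.016 m and y of tin_green in the frame of rack between -0.031 and 0.031 m and z of tin_green in the frame of rack between -0.002 and 0.008 m and x of tin_rusty in the frame of waste between -0.075 and 0.075 m and y of tin_rusty in the frame of waste between -0.075 and 0.075 m and z of tin_rusty in the frame of waste between -0.005 and 0.075 m and distance of each of reagent_bottle, beaker from where it was at the start of the episode below 0.02 m); the robot touches nothing.
It fails at once if a good tin is dropped: it falls free of the fingers at over 0.6 m/s (from about 2 cm) ((linear speed of tin_yellow above 0.6 m/s and contact force between the fingers and tin_yellow below 0.05 N) or (linear speed of tin_green above 0.6 m/s and contact force between the fingers and tin_green below 0.05 N) or (linear speed of tin_blue above 0.6 m/s and contact force between the fingers and tin_blue below 0.05 N)).
It fails at once if a good tin is tipped over (angle between any of tin_yellow, tin_green, tin_blue's own z axis and vertical above 0.9 rad).
It fails at once if a good tin goes into the waste box ((horizontal distance between tin_yellow and waste below 0.08 m and z of tin_yellow in the frame of waste below 0.13 m) or (horizontal distance between tin_green and waste below 0.08 m and z of tin_green in the frame of waste below 0.13 m) or (horizontal distance between tin_blue and waste below 0.08 m and z of tin_blue in the frame of waste below 0.13 m)).
It fails at once if the balance is struck or pressed with more than 80 N (contact force between balance and anything else above 80 N).
It fails at once if the bottle or the beaker is knocked (moved more than 30 mm or tipped) (distance of any of reagent_bottle, beaker from where it was at the start of the episode above 0.03 m or angle between any of reagent_bottle, beaker's own z axis and vertical above 0.5 rad).
It also fails if it takes over 122 s, if anything falls off the work surface, if the arm or the gripper's body presses on something with over 40 N, if the wrist force passes 120 N, or if a joint passes its speed limit or range.

## Working session

There is one attempt and no reset: what is moved stays moved. The work goes in short steps, Python scripts to look and compute and a tool call to move; the robot and the scene stay as the last step left them, time stands still between calls to the robot, and variables do not carry over. Pictures are saved under pics/ and viewed, at most 14 in all, crops included, and the job is handed in when it is done.

Besides the shell and the picture viewer there is one more tool, called in YAML: its name, and indented under it one key for each argument. play_rows: Moves the arm, as the interface text tells. Its arguments: {"type":"object","properties":{"deltas":{"type":"array"},"force":{"type":"number"}},"required":["deltas"]}

```bash
mkdir -p pics; cat > h.py <<'E'
import numpy as np, cv2
from scipy.spatial.transform import Rotation as R
from workcell import r
def pts(name):
    s=r.get_state(); im,d=r.camera(name); p=r.camera_params(name)
    K=np.array(p['mtx']); v,u=np.mgrid[:480,:640]
    x=(u-K[0,2])/K[0,0]; y=(v-K[1,2])/K[1,1]
    P=np.stack([x*d,y*d,d],-1)
    W=P@R.from_quat(p['orientation']).as_matrix().T+np.array(p['xyz'])
    W[d==0]=np.nan
    return im,d,W
def save(n,im): cv2.imwrite('pics/'+n+'.png',im[...,::-1])
E
python3 - <<'E'
from h import *
for n in ('scene','side'):
    im,d,W=pts(n); save(n+'0',im); np.save(n+'W.npy',W); np.save(n+'I.npy',im)
    p=r.camera_params(n); print(n,p['mtx'],p['xyz'],R.from_quat(p['orientation']).as_matrix()[:,2], np.isnan(W[...,0]).mean())
im,d=r.camera('wrist'); save('wrist0',im); print(r.camera_params('wrist')); print(r.get_state(), r.grasp_offset)
E
```

```text
scene [[611.87750449   0.         322.24848224]
 [  0.         611.87750449 241.38568235]
 [  0.           0.           1.        ]] [ 0.23648335 -0.54591448  1.77679853] [ 0.21244044  0.25524026 -0.94325048] 0.00421875
side [[486.22809275   0.         326.131173  ]
 [  0.         486.22809275 243.45323246]
 [  0.           0.           1.        ]] [0.86246075 0.18573515 1.16118215] [-0.23251265 -0.25488269 -0.93860145] 0.004150390625
{'mtx': array([[371.64829954,   0.        , 323.2763784 ],
       [  0.        , 371.64829954, 238.46252931],
       [  0.        ,   0.        ,   1.        ]]), 'hand_eye': array([[-3.79423582e-04, -9.65955162e-01, -2.58709262e-01,
         7.37495337e-02],
       [ 9.99999905e-01, -3.11568296e-04, -3.03284628e-04,
         2.67374984e-04],
       [ 2.12353748e-04, -2.58709352e-01,  9.65955188e-01,
        -1.70038132e-01],
       [ 0.00000000e+00,  0.00000000e+00,  0.00000000e+00,
         1.00000000e+00]])}
{'clock': 0.15, 'q': array([-1.37201109,  0.46821282, -0.01159168,  1.60334969,  0.00600063,
        1.07141415, -0.05627517]), 'joint_vel': array([ 0.00073559, -0.00014255,  0.00028622, -0.00314294,  0.00022992,
        0.00127877,  0.00136427]), 'tau': array([ 1.15960574e-03, -5.20950544e+01, -1.23166566e-02, -2.43976271e+01,
       -5.67413215e-02,  1.52413803e-02,  1.17921891e-04]), 'position': array([0.15559988, 0.63066455, 0.21386038]), 'eef_rot': array([ 1.20623257e-01,  9.92698129e-01, -6.74381928e-04, -2.72244754e-05]), 'force': array([0.024704  , 0.06922313, 0.41368111]), 'wrist_torque': array([ 0.01629048,  0.05227567, -0.02467172]), 'gripper_force': 0.0, 'opening': 0.09205911529776} 0.0187
```

View pics/scene0.png

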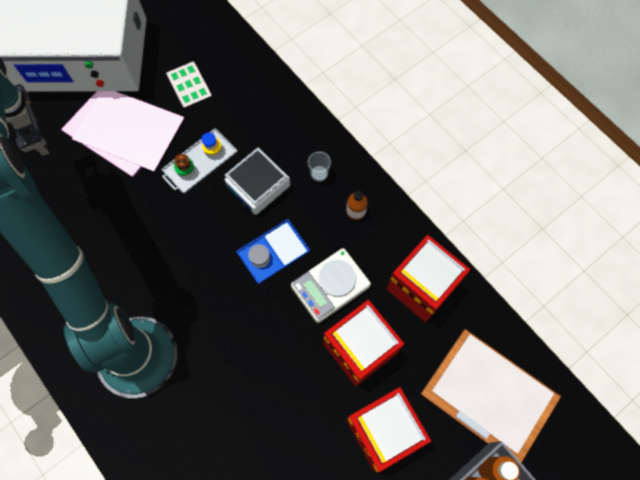

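View pics/side0.png

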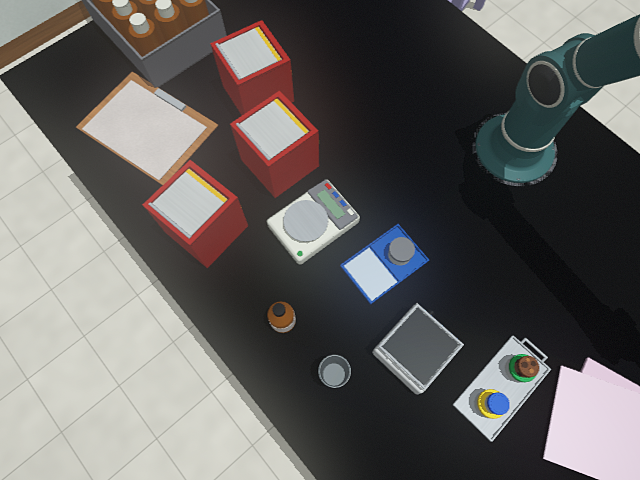

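The scene shows rusty on green at (183,162), blue on yellow at (211,143), tray (200,160), shaker (257,180), rack (272,250) with its free pale bay at (287,242), balance (331,284). The waste candidates are (365,340), (388,430) and (430,275). The only other lookalike is the grey rack tin at (259,254).

```bash
cat > m.py <<'E'
from h import *
def rect(P):
    (c,s,a)=cv2.minAreaRect((P[:,:2]*1000).astype(np.float32)); return np.round(c,1),np.round(s,1),round(a,1)
def circ(P):
    c,rad=cv2.minEnclosingCircle((P[:,:2]*1000).astype(np.float32)); return np.round(c,1),round(rad,1)
def comp(m,minA=40):
    n,l,st,c=cv2.connectedComponentsWithStats(m.astype(np.uint8)); return [l==i for i in range(1,n) if st[i,4]>=minA]
if __name__=='__main__':
  for n in ('scene','side'):
    im=np.load(n+'I.npy'); W=np.load(n+'W.npy'); hsv=cv2.cvtColor(im,cv2.COLOR_RGB2HSV); H,S,V=[hsv[...,i].astype(int) for i in range(3)]; Z=W[...,2]
    print('==',n)
    masks=dict(yellow=(H>20)&(H<33)&(S>150)&(V>100)&(Z>.03)&(Z<.06),green=(H>50)&(H<90)&(S>120)&(Z>.035)&(Z<.06),
      blue=(H>100)&(H<130)&(S>120)&(Z>.07)&(Z<.1),rusty=(H<20)&(S>80)&(Z>.07)&(Z<.09),
      shakermat=(V<110)&(Z>.078)&(Z<.091),shaker=(Z>.075)&(Z<.095)&(S<60),bal=(Z>.06)&(Z<.069)&(S<60),rackblue=(H>100)&(H<125)&(S>120)&(Z<.03),
      pale=(V>120)&(Z<.02)&(Z>-.004)&(S<110),flap=(Z>.155)&(Z<.185)&(S<80)&(V>120),red=((H<8)|(H>172))&(S>140)&(Z>.15)&(Z<.19))
    for k,m in masks.items():
      for c in comp(m,30 if k in('yellow','green','blue','rusty') else 250):
        P=W[c]; vu=np.argwhere(c).mean(0)
        if np.hypot(*P[:,:2].mean(0))>1.1: continue
        print(k,len(P),'px',vu[::-1].round(),'mean',(np.median(P,0)*1000).round(),'rect',*rect(P))
E
python3 m.py; python3 - <<'E'
import cv2
a=cv2.imread('pics/side0.png')
x=cv2.resize(a[320:450,440:570],(520,520)); cv2.imwrite('pics/crop1.png',x)
E
```

```text
== scene
yellow 119 px [213. 148.] mean [551. 381.  44.] rect [553.4 388.5] [42.2 57.5] 78.4
green 101 px [184. 169.] mean [432. 378.  44.] rect [441.7 386.1] [45.6 56.8] 64.5
blue 197 px [48. 79.] mean [277. 893.  89.] rect [277.3 892.7] [ 14.3 150.4] 50.9
blue 145 px [209. 139.] mean [554. 400.  78.] rect [554.6 400.3] [47.1 40.1] 64.9
rusty 41 px [99. 82.] mean [400. 790.  78.] rect [399.8 791. ] [23.5 22.3] 65.7
rusty 152 px [182. 161.] mean [446. 389.  79.] rect [447.1 393.1] [51.3 39.6] 75.3
rusty 122 px [357. 205.] mean [767. -66.  83.] rect [778.8 -57.3] [56.7 58.5] 53.4
rusty 108 px [409. 298.] mean [ 703. -374.   81.] rect [ 703.7 -377.3] [  5. 149.] 9.4
rusty 42 px [486. 468.] mean [ 555. -839.   81.] rect [ 560.2 -842.7] [51.8 13.7] 43.2
shakermat 1169 px [256. 175.] mean [594. 205.  84.] rect [595.6 206.7] [118.4 120.9] 4.8
shaker 1791 px [256. 176.] mean [593. 203.  84.] rect [595.1 203.9] [138.7 139.2] 4.1
bal 767 px [337. 278.] mean [ 586. -196.   64.] rect [ 586.1 -195.8] [107.3 105. ] 51.2
rackblue 1364 px [268. 255.] mean [471.  -4.   3.] rect [500.9   6.9] [140.3 
[... 2536 characters left out ...]
pale 9237 px [595. 423.] mean [409. 586.  13.] rect [391.6 584.8] [254.4 204.8] 28.6
pale 376 px [333. 374.] mean [775. 124.   3.] rect [774.7 123.8] [46.9 49.3] 5.4
flap 1724 px [246.  53.] mean [ 430. -603.  168.] rect [ 427.8 -604.6] [132.5 113.7] 79.8
flap 2088 px [270. 130.] mean [ 526. -387.  168.] rect [ 525.2 -389.8] [130.8 113. ] 89.4
flap 2512 px [187. 204.] mean [ 790. -360.  168.] rect [ 788.7 -360.9] [112.5 131.8] 9.1
red 1033 px [254.  56.] mean [ 413. -566.  168.] rect [ 418.4 -602.5] [158.1 151.6] 79.8
red 1139 px [278. 130.] mean [ 506. -362.  168.] rect [ 514.8 -387. ] [153.6 152. ] 88.8
red 1167 px [193. 202.] mean [ 772. -350.  168.] rect [ 779.2 -362.5] [149.9 154.4] 9.0
```

View pics/crop1.png

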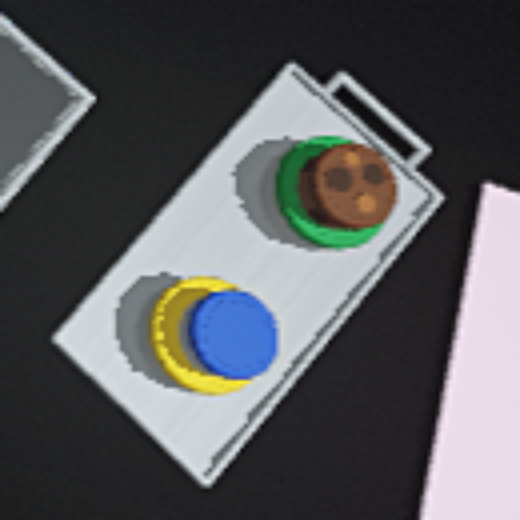

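View pics/wrist0.png

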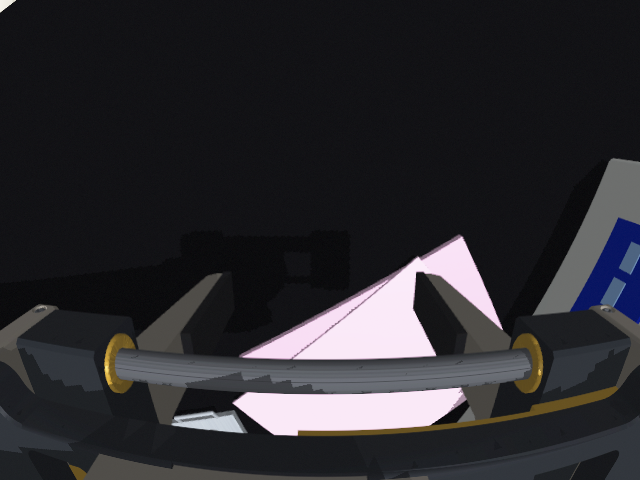

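Crop confirms: the brown blotched tin stands on the green lid (crop ~(355,185)) and the blue tin on the yellow lid (~(235,335)). The waste box nearest the base is the one at scene px (365,340): world (0.514,-0.389), 0.645 m from the base, against 0.73 m and 0.86 m for the others. Going for rusty.

The rows are not in the units I measure in: shifts go in shares of 75 cm and turns go in shares of 90 degrees. I convert before sending: 18 cm is 0.24, -14.5 cm is -0.1933, 18 degrees is 0.2.

play_rows:
  deltas: [0.048,-0.0387,-0.0107,0,0,0.04,1,0.096,-0.0773,-0.0213,0,0,0.08,1,0.144,-0.116,-0.032,0,0,0.12,1,0.192,-0.1547,-0.0427,0,0,0.16,1,0.24,-0.1933,-0.0533,0,0,0.2,1]
  force: 25

```text
clock: 0.65
position: [0.3368, 0.4847, 0.1742]
eef_rot: [-0.038, 0.999, -0.0, -0.0]
force: [0.6, 0.8, 0.1]
opening: 0.0922
gripper_force: 0.0
```

To row units: 11.3 cm is 0.1507, -9.1 cm is -0.1213.

play_rows:
  deltas: [0.0507,-0.0413,-0.0067,0,0,0,1,0.1013,-0.0827,-0.0187,0,0,0,1,0.1507,-0.1213,-0.032,0,0,0,1,0.1507,-0.1213,-0.032,0,0,0,1,0.1507,-0.1213,-0.032,0,0,0,1]

```text
clock: 1.15
position: [0.4494, 0.3938, 0.15]
eef_rot: [-0.035, 0.999, -0.0, -0.0]
force: [-0.6, 0.0, 0.3]
opening: 0.092
gripper_force: 0.0
```

```bash
cat >> h.py <<'E'
def st():
    s=r.get_state(); y=R.from_quat(s['eef_rot']).as_matrix()
    print('t',round(s['clock'],2),'pos',(s['position']*1000).round(1),'ydir',y[:,1].round(3),'z',y[:,2].round(3),'F',s['force'].round(1),'open',round(s['opening']*1000,1),'gf',round(s['gripper_force'],1),'q',s['q'].round(2))
E
python3 - <<'E'
from h import *
st(); im,d=r.camera('wrist'); save('wrist1',im)
E
```

```text
t 1.15 pos [449.4 393.8 150. ] ydir [-0.069  0.998 -0.001] z [-0.001 -0.001 -1.   ] F [-0.6  0.   0.3] open 92.0 gf 0.0 q [-0.79  0.45  0.02  1.79 -0.01  0.9   0.87]
```

View pics/wrist1.png

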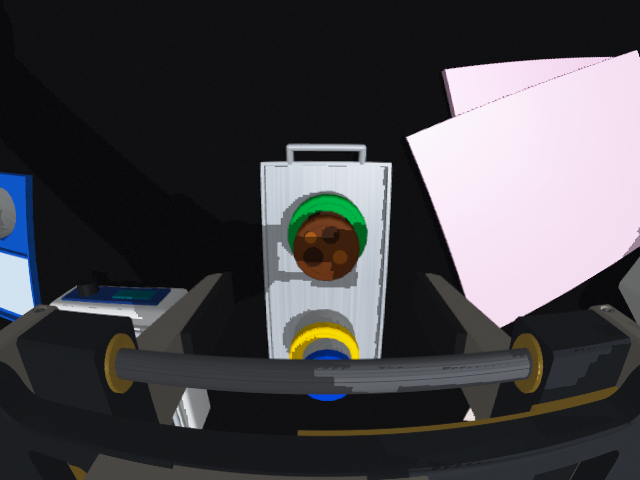

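The rusty tin is at (326,247), centred between the fingers, and the tray is square to the gripper. Descending to tip z≈48 mm, then gripping.

To row units: -10.1 cm is -0.1347, -8.5 cm is -0.1133.

play_rows:
  deltas: [0,0,-0.04,0,0,0,1,0,0,-0.08,0,0,0,1,0,0,-0.1133,0,0,0,1,0,0,-0.1347,0,0,0,1,0,0,-0.1347,0,0,0,0]

```text
clock: 1.7
position: [0.4463, 0.3954, 0.0476]
eef_rot: [-0.037, 0.999, -0.001, -0.002]
force: [-0.5, -0.4, 0.5]
opening: 0.0858
gripper_force: 0.0
```

play_rows:
  deltas: [0,0,0,0,0,0,-0.5,0,0,0,0,0,0,-1,0,0,0,0,0,0,-1,0,0,0,0,0,0,-1,0,0,0,0,0,0,-1]
  force: 25

```text
clock: 2.2
position: [0.449, 0.3953, 0.0502]
eef_rot: [-0.036, 0.999, 0.0, 0.0]
force: [-0.3, 1.3, 0.4]
opening: 0.0457
gripper_force: 0.3
```

To row units: 16 cm is 0.2133, 12 cm is 0.16.

play_rows:
  deltas: [0,0,0.0133,0,0,0,-1,0,0,0.0533,0,0,0,-1,0,0,0.1067,0,0,0,-1,0,0,0.16,0,0,0,-1,0,0,0.2133,0,0,0,-1]

```text
clock: 2.7
position: [0.4485, 0.3948, 0.2118]
eef_rot: [-0.036, 0.999, 0.0, 0.0]
force: [0.3, -0.1, -0.8]
opening: 0.0451
gripper_force: 25.0
```

To row units: -21.8 cm is -0.2907, 1.2 cm is 0.016, -5 degrees is -0.0556.

play_rows:
  deltas: [0.0027,-0.04,0.0133,0,0,-0.0111,-1,0.0093,-0.1,0.0267,0,0,-0.0222,-1,0.016,-0.1627,0.04,0,0,-0.0333,-1,0.0227,-0.2267,0.0533,0,0,-0.0444,-1,0.0293,-0.2907,0.0667,0,0,-0.0556,-1]

```text
clock: 3.2
position: [0.4704, 0.1751, 0.2607]
eef_rot: [0.008, 1.0, 0.0, 0.0]
force: [1.2, 0.6, -0.7]
opening: 0.0458
gripper_force: 25.0
```

To row units: -24 cm is -0.32, -19.2 cm is -0.256.

play_rows:
  deltas: [0.0067,-0.064,0,0,0,0,-1,0.0133,-0.128,0,0,0,0,-1,0.02,-0.192,0,0,0,0,-1,0.0267,-0.256,0,0,0,0,-1,0.0333,-0.32,0,0,0,0,-1]

```text
clock: 3.7
position: [0.4954, -0.0648, 0.2606]
eef_rot: [0.007, 1.0, 0.0, 0.001]
force: [1.1, 0.8, -0.7]
opening: 0.0457
gripper_force: 25.0
```

play_rows:
  deltas: [0.0067,-0.064,0,0,0,0,-1,0.0133,-0.128,0,0,0,0,-1,0.02,-0.192,0,0,0,0,-1,0.0267,-0.256,0,0,0,0,-1,0.0333,-0.32,0,0,0,0,-1]

```text
clock: 4.2
position: [0.5206, -0.3046, 0.2604]
eef_rot: [0.007, 1.0, 0.0, 0.0]
force: [0.3, 0.7, -1.0]
opening: 0.0457
gripper_force: 25.0
```

To row units: -8.6 cm is -0.1147, -4.4 cm is -0.0587.

play_rows:
  deltas: [0.008,-0.0587,0,0,0,0,-1,0.0173,-0.1147,0,0,0,0,-1,0.0173,-0.1147,0,0,0,0,-1,0.0173,-0.1147,-0.0267,0,0,0,-1,0.0173,-0.1147,-0.0533,0,0,0,-1]

```text
clock: 4.7
position: [0.5338, -0.3888, 0.22]
eef_rot: [0.008, 1.0, 0.0, 0.001]
force: [-0.7, 0.2, -0.9]
opening: 0.0456
gripper_force: 25.0
```

```bash
python3 - <<'E'
from h import *
st(); im,d,W=pts('side'); save('side1',cv2.resize(im[60:260,160:420],None,fx=2.5,fy=2.5))
E
```

```text
t 4.7 pos [ 533.8 -388.8  220. ] ydir [0.015 1.    0.   ] z [ 0.001  0.    -1.   ] F [-0.7  0.2 -0.9] open 45.6 gf 25.0 q [ 0.25  0.5   0.46  1.6  -0.24  1.1   2.33]
```

View pics/side1.png

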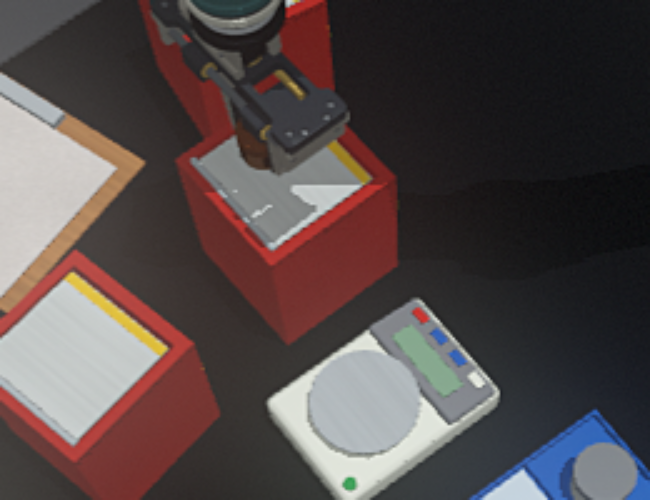

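The tin hangs over the flap at crop (255,150), on the hinge side, with the yellow edge at (350,160). Pushing down now.

play_rows:
  deltas: [0,0,-0.0333,0,0,0,-1,0,0,-0.0667,0,0,0,-1,0,0,-0.0933,0,0,0,-1,0,0,-0.12,0,0,0,-1,0,0,-0.1387,0,0,0,-1]
  force: 35

```text
clock: 5.25
position: [0.5332, -0.3884, 0.1156]
eef_rot: [0.007, 1.0, 0.0, -0.0]
force: [-2.2, -0.2, 1.6]
opening: 0.0452
gripper_force: 35.0
```

play_rows:
  deltas: [0,0,0,0,0,0,-1,0,0,0,0,0,0,-0.2,0,0,0,0,0,0,0.3,0,0,0,0,0,0,0.4,0,0,0,0,0,0,0.4]

```text
clock: 5.75
position: [0.5345, -0.3887, 0.1166]
eef_rot: [0.007, 1.0, -0.0, 0.001]
force: [-2.1, 1.9, 1.9]
opening: 0.0642
gripper_force: 1.2
```

```bash
python3 - <<'E'
from h import *
st(); im,d=r.camera('wrist'); save('wrist2',im)
E
```

```text
t 5.75 pos [ 534.5 -388.7  116.6] ydir [ 0.015  1.    -0.   ] z [ 0.002 -0.    -1.   ] F [-2.1  1.9  1.9] open 64.2 gf 1.2 q [ 0.28  0.61  0.42  1.67 -0.3   0.92  2.37]
```

View pics/wrist2.png

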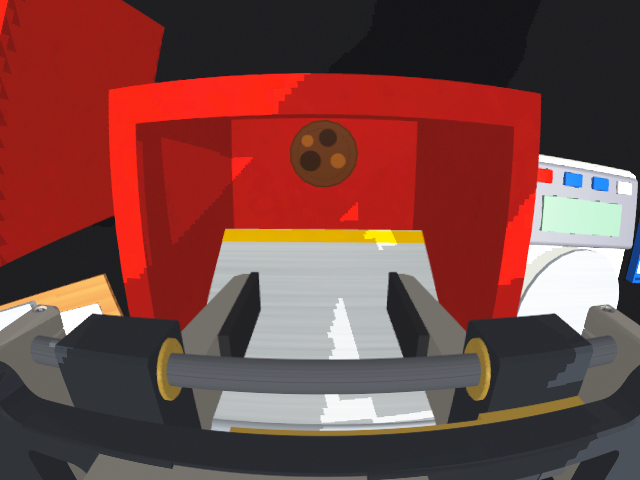

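Rusty lies free on the box floor at (323,153), past the flap edge. I'll raise and measure the exposed green lid and the rest.

To row units: 14.5 cm is 0.1933, 11.5 cm is 0.1533.

play_rows:
  deltas: [0,0,0.0267,0,0,0,0.4,0,0,0.0667,0,0,0,0.4,0,0,0.1067,0,0,0,0.4,0,0,0.1533,0,0,0,0.7,0,0,0.1933,0,0,0,1]

```text
clock: 6.3
position: [0.5348, -0.3894, 0.2632]
eef_rot: [0.007, 1.0, -0.001, 0.002]
force: [0.3, -0.5, -0.6]
opening: 0.0784
gripper_force: 0.0
```

```bash
python3 - <<'E'
from h import *
from m import rect,comp
st()
for n in ('scene','side'):
    im,d,W=pts(n); hsv=cv2.cvtColor(im,cv2.COLOR_RGB2HSV); H,S,V=[hsv[...,i].astype(int) for i in range(3)]; Z=W[...,2]
    for k,m in dict(green=(H>50)&(H<90)&(S>120)&(Z>.042)&(Z<.06),blue=(H>100)&(H<130)&(S>120)&(Z>.07)&(Z<.1)).items():
        for c in comp(m): 
            P=W[c]; P=P[P[:,0]<.7]
            if len(P) and P[:,1].mean()<.6: print(n,k,len(P),(P.mean(0)*1000).round(1),*rect(P))
E
```

```text
t 6.3 pos [ 534.8 -389.4  263.2] ydir [ 0.015  1.    -0.002] z [ 0.003 -0.002 -1.   ] F [ 0.3 -0.5 -0.6] open 78.4 gf 0.0 q [ 0.24  0.46  0.47  1.55 -0.22  1.18  2.32]
scene green 190 [445.4 390.9  46.4] [444.7 392. ] [59.9 56.8] 78.6
scene blue 151 [554.5 399.3  78.5] [554.2 400.1] [47.5 40.6] 65.0
side green 488 [448.9 396.2  44.6] [448.  396.7] [59.2 58.6] 47.9
side blue 374 [557.9 403.2  77.9] [557.2 404.4] [42.6 43.4] 47.4
```

To row units: 23.7 cm is 0.316, 18.9 cm is 0.252, 5 degrees is 0.0556.

play_rows:
  deltas: [-0.0067,0.06,0,0,0,0.0111,1,-0.0133,0.124,0,0,0,0.0222,1,-0.02,0.188,0,0,0,0.0333,1,-0.0267,0.252,0,0,0,0.0444,1,-0.0333,0.316,0,0,0,0.0556,1]

```text
clock: 6.9
position: [0.5087, -0.1499, 0.2604]
eef_rot: [-0.037, 0.999, -0.0, 0.001]
force: [1.2, 0.7, 0.9]
opening: 0.092
gripper_force: 0.0
```

To row units: 24 cm is 0.32, 19.2 cm is 0.256.

play_rows:
  deltas: [-0.0067,0.064,0,0,0,0,1,-0.0133,0.128,0,0,0,0,1,-0.02,0.192,0,0,0,0,1,-0.0267,0.256,0,0,0,0,1,-0.0333,0.32,0,0,0,0,1]

```text
clock: 7.4
position: [0.4836, 0.0903, 0.2607]
eef_rot: [-0.036, 0.999, 0.0, 0.001]
force: [0.5, -0.9, 0.5]
opening: 0.0922
gripper_force: 0.0
```

To row units: 24 cm is 0.32, 19.2 cm is 0.256.

play_rows:
  deltas: [-0.0067,0.064,0,0,0,0,1,-0.0133,0.128,0,0,0,0,1,-0.02,0.192,0,0,0,0,1,-0.0267,0.256,0,0,0,0,1,-0.0333,0.32,0,0,0,0,1]

```text
clock: 7.9
position: [0.4584, 0.3305, 0.2605]
eef_rot: [-0.036, 0.999, 0.001, 0.001]
force: [0.6, 0.6, 1.0]
opening: 0.0918
gripper_force: 0.0
```

To row units: -15 cm is -0.2, -11 cm is -0.1467.

play_rows:
  deltas: [-0.008,0.048,-0.04,0,0,0,1,-0.016,0.088,-0.0867,0,0,0,1,-0.016,0.088,-0.1467,0,0,0,1,-0.016,0.088,-0.2,0,0,0,1,-0.016,0.088,-0.2,0,0,0,0.8]

```text
clock: 8.4
position: [0.4434, 0.3916, 0.1048]
eef_rot: [-0.036, 0.999, -0.003, -0.004]
force: [-0.5, -0.1, 0.1]
opening: 0.0861
gripper_force: 0.0
```

```bash
python3 - <<'E'
from h import *
st(); im,d=r.camera('wrist'); save('wrist3',im)
E
```

```text
t 8.4 pos [443.4 391.6 104.8] ydir [-0.073  0.997 -0.007] z [-0.008 -0.007 -1.   ] F [-0.5 -0.1  0.1] open 86.1 gf 0.0 q [-0.8   0.51  0.03  1.83 -0.02  0.82  0.88]
```

View pics/wrist3.png

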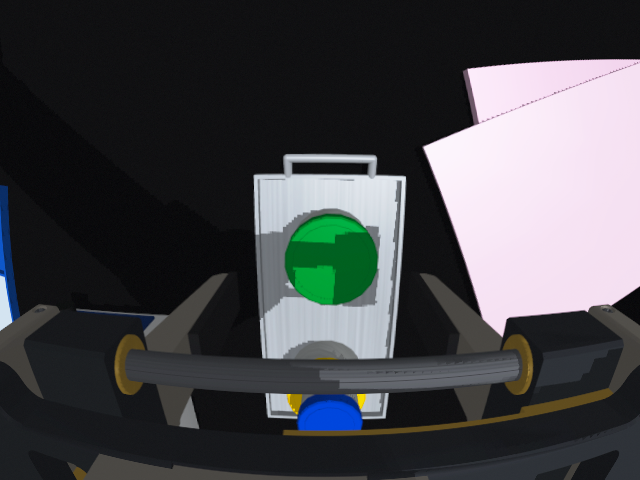

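The green lid is at (332,259); its ray puts it within ~2 mm of the commanded TCP. Descending and gripping.

To row units: -9.3 cm is -0.124, -8.5 cm is -0.1133.

play_rows:
  deltas: [0,0.0013,0,0,0,0,0.7,0,0.0013,-0.04,0,0,0,0.7,0,0.0013,-0.08,0,0,0,0.7,0,0.0013,-0.1133,0,0,0,0.7,0,0.0013,-0.124,0,0,0,0.7]
  force: 30

```text
clock: 8.95
position: [0.4473, 0.3954, 0.018]
eef_rot: [-0.036, 0.999, 0.0, 0.0]
force: [-1.3, -0.2, 0.0]
opening: 0.078
gripper_force: 0.0
```

play_rows:
  deltas: [0,0,0,0,0,0,0.5,0,0,0,0,0,0,-0.3,0,0,0,0,0,0,-1,0,0,0,0,0,0,-1,0,0,0,0,0,0,-1]

```text
clock: 9.45
position: [0.448, 0.3964, 0.0198]
eef_rot: [-0.036, 0.999, 0.001, 0.001]
force: [-0.2, -0.3, 6.6]
opening: 0.0615
gripper_force: 30.0
```

```bash
python3 -c "
from h import *
st()"
```

```text
t 9.45 pos [448.  396.4  19.8] ydir [-0.072  0.997  0.003] z [ 0.003  0.003 -1.   ] F [-0.2 -0.3  6.6] open 61.5 gf 30.0 q [-0.8   0.63  0.03  1.85 -0.03  0.65  0.88]
```

To row units: 13 cm is 0.1733, 9 cm is 0.12.

play_rows:
  deltas: [0,0,0.0067,0,0,0,-1,0,0,0.0267,0,0,0,-1,0,0,0.0667,0,0,0,-1,0,0,0.12,0,0,0,-1,0,0,0.1733,0,0,0,-1]

```text
clock: 9.95
position: [0.4462, 0.3946, 0.1495]
eef_rot: [-0.036, 0.999, -0.0, -0.0]
force: [1.2, -1.0, -1.0]
opening: 0.0613
gripper_force: 30.0
```

To row units: -21.4 cm is -0.2853, -17 cm is -0.2267, -8 degrees is -0.0889.

play_rows:
  deltas: [0.0133,-0.0533,0,0,0,-0.0167,-1,0.0267,-0.1093,0,0,0,-0.0333,-1,0.0413,-0.168,0,0,0,-0.05,-1,0.056,-0.2267,0,0,0,-0.0667,-1,0.0707,-0.2853,0,0,0,-0.0889,-1]

```text
clock: 10.45
position: [0.4998, 0.1794, 0.1488]
eef_rot: [0.034, 0.999, 0.0, 0.0]
force: [1.6, 0.8, -1.3]
opening: 0.0617
gripper_force: 30.0
```

play_rows:
  deltas: [0.016,-0.0613,0,0,0,0,-1,0.032,-0.1227,0,0,0,0,-1,0.048,-0.184,0,0,0,0,-1,0.06,-0.24,-0.04,0,0,0,-1,0.06,-0.24,-0.0933,0,0,0,-1]

```text
clock: 10.95
position: [0.5481, -0.0061, 0.0803]
eef_rot: [0.038, 0.999, -0.001, 0.004]
force: [0.1, 0.0, -2.2]
opening: 0.0616
gripper_force: 30.0
```

```bash
python3 - <<'E'
from h import *
st(); im,d=r.camera('wrist'); save('wrist4',im)
im,d=r.camera('side'); im=cv2.resize(im[180:340,300:500],None,fx=3,fy=3); cv2.imwrite('pics/side4.png',im[...,::-1])
E
```

```text
t 10.95 pos [548.1  -6.1  80.3] ydir [ 0.076  0.997 -0.002] z [ 0.008 -0.003 -1.   ] F [ 0.1  0.  -2.2] open 61.6 gf 30.0 q [-0.19  0.47  0.18  1.97 -0.12  0.7   1.55]
```

View pics/wrist4.png

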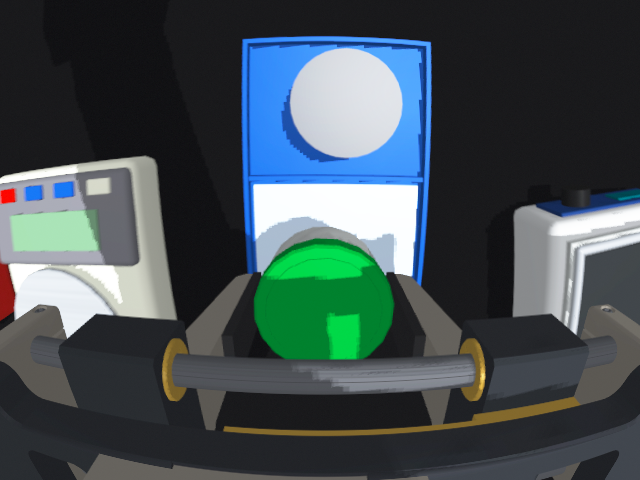

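The green tin is held upright over the free bay (pale, u 250–420). Lowering slowly.

To row units: -4.7 cm is -0.0627, -4.2 cm is -0.056.

play_rows:
  deltas: [0,0,0,0,0,0,-1,0,0,-0.02,0,0,0,-1,0,0,-0.04,0,0,0,-1,0,0,-0.056,0,0,0,-1,0,0,-0.0627,0,0,0,-1]

```text
clock: 11.55
position: [0.5443, 0.0019, 0.0301]
eef_rot: [0.033, 0.999, 0.0, -0.0]
force: [0.2, 0.1, -0.8]
opening: 0.0616
gripper_force: 30.0
```

To row units: -1.1 cm is -0.0147, -0.9 cm is -0.012.

play_rows:
  deltas: [0,0,-0.004,0,0,0,-1,0,0,-0.008,0,0,0,-1,0,0,-0.012,0,0,0,-1,0,0,-0.0147,0,0,0,-1,0,0,-0.0147,0,0,0,-1]

```text
clock: 12.05
position: [0.5448, 0.0011, 0.0199]
eef_rot: [0.034, 0.999, 0.0, 0.0]
force: [-1.1, 0.1, 0.1]
opening: 0.0614
gripper_force: 30.0
```

```bash
python3 -c "
from h import *
st()"
```

```text
t 12.05 pos [544.8   1.1  19.9] ydir [0.067 0.998 0.   ] z [ 0.  0. -1.] F [-1.1  0.1  0.1] open 61.4 gf 30.0 q [-0.18  0.57  0.15  1.99 -0.15  0.59  1.57]
```

To row units: -0.3 cm is -0.004, -0.2 cm is -0.0027.

play_rows:
  deltas: [0,0,-0.0013,0,0,0,-1,0,0,-0.0027,0,0,0,-1,0,0,-0.004,0,0,0,-1,0,0,-0.004,0,0,0,-1,0,0,-0.004,0,0,0,-1]

```text
clock: 12.55
position: [0.5449, 0.001, 0.0197]
eef_rot: [0.034, 0.999, 0.0, 0.0]
force: [-9.2, -0.3, 26.5]
opening: 0.0614
gripper_force: 30.0
```

To row units: 0.3 cm is 0.004, 0.2 cm is 0.0027.

play_rows:
  deltas: [0,0,0.0027,0,0,0,-1,0,0,0.004,0,0,0,0.5,0,0,0.004,0,0,0,0.5,0,0,0.004,0,0,0,0.5,0,0,0.004,0,0,0,0.5]

```text
clock: 13.05
position: [0.5446, 0.0011, 0.0193]
eef_rot: [0.034, 0.999, -0.0, -0.0]
force: [-0.6, 0.4, 0.4]
opening: 0.069
gripper_force: 0.0
```

To row units: 16 cm is 0.2133, 12 cm is 0.16.

play_rows:
  deltas: [0,0,0.02,0,0,0,0.55,0,0,0.0533,0,0,0,0.55,0,0,0.1067,0,0,0,0.8,0,0,0.16,0,0,0,1,0,0,0.2133,0,0,0,1]

```text
clock: 13.55
position: [0.5445, 0.001, 0.1821]
eef_rot: [0.034, 0.999, 0.0, 0.0]
force: [0.5, 0.4, 0.6]
opening: 0.0915
gripper_force: 0.0
```

```bash
python3 - <<'E'
from h import *
st(); im,d=r.camera('wrist'); save('wrist5',im)
E
```

```text
t 13.55 pos [544.5   1.  182.1] ydir [0.068 0.998 0.   ] z [ 0.001  0.    -1.   ] F [0.5 0.4 0.6] open 91.5 gf 0.0 q [-0.23  0.33  0.2   1.91 -0.08  0.92  1.51]
```

View pics/wrist5.png

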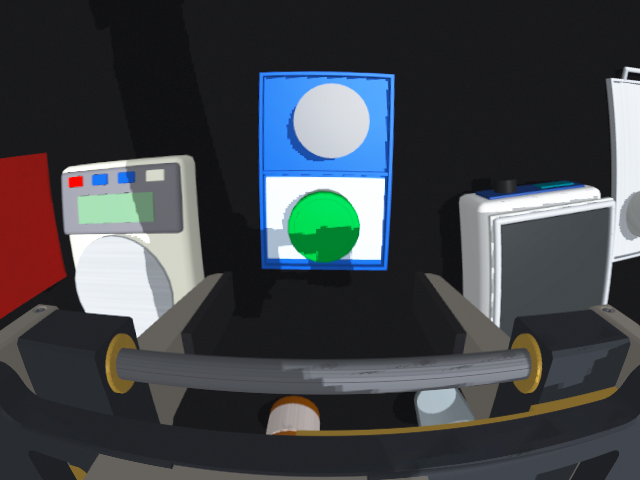

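Green sits in the free bay at (323,227). Next is blue, and I'll check green's exact spot from the side camera while moving.

To row units: 23.8 cm is 0.3173, 19 cm is 0.2533, 8 degrees is 0.0889.

play_rows:
  deltas: [0.0013,0.0613,0,0,0,0.0167,1,0.0027,0.1253,0,0,0,0.0333,1,0.0053,0.1893,0,0,0,0.0556,1,0.0067,0.2533,0,0,0,0.0722,1,0.008,0.3173,0,0,0,0.0889,1]

```text
clock: 14.1
position: [0.5506, 0.2409, 0.1806]
eef_rot: [-0.037, 0.999, 0.0, 0.001]
force: [0.9, 0.1, -0.4]
opening: 0.0919
gripper_force: 0.0
```

To row units: 16.3 cm is 0.2173, 13.5 cm is 0.18.

play_rows:
  deltas: [0.004,0.064,0,0,0,0,1,0.0067,0.128,0,0,0,0,1,0.008,0.18,0,0,0,0,1,0.008,0.2173,0,0,0,0,1,0.008,0.2173,-0.0267,0,0,0,1]

```text
clock: 14.6
position: [0.5561, 0.4092, 0.1625]
eef_rot: [-0.039, 0.999, 0.003, 0.002]
force: [-0.6, 0.4, 0.2]
opening: 0.092
gripper_force: 0.0
```

To row units: -3 cm is -0.04, -2 cm is -0.0267.

play_rows:
  deltas: [0,0,-0.0267,0,0,0,1,0,0,-0.04,0,0,0,1,0,0,-0.04,0,0,0,1,0,0,-0.04,0,0,0,1,0,0,-0.04,0,0,0,1]

```text
clock: 15.1
position: [0.5575, 0.4023, 0.1311]
eef_rot: [-0.036, 0.999, 0.001, 0.001]
force: [-0.5, 0.5, 0.3]
opening: 0.0921
gripper_force: 0.0
```

```bash
cat > w.py <<'E'
from h import *
def wray(mask_fn,zpl):
    s=r.get_state(); im,d=r.camera('wrist'); p=r.camera_params('wrist'); K=np.array(p['mtx']); E=np.array(p['hand_eye'])
    hsv=cv2.cvtColor(im,cv2.COLOR_RGB2HSV); H,S,V=[hsv[...,i].astype(int) for i in range(3)]
    n,l,stt,c=cv2.connectedComponentsWithStats(mask_fn(H,S,V).astype(np.uint8))
    Rw=R.from_quat(s['eef_rot']).as_matrix()
    for i in range(1,n):
        if stt[i,4]<300: continue
        vu=np.argwhere(l==i)[:,::-1]; q=(vu-[K[0,2],K[1,2]])/K[0,0]; th=np.hypot(*q.T); 
        dr=np.c_[q*np.sinc(th/np.pi)[:,None],np.cos(th)]@E[:3,:3].T@Rw.T; o=Rw@E[:3,3]+s['position']
        P=o+dr*((zpl-o[2])/dr[:,2])[:,None]
        c0,rd=cv2.minEnclosingCircle((P[:,:2]*1000).astype(np.float32))
        print('px',vu.mean(0).round(),stt[i,4],'bbox',stt[i,:4],'mean',(P.mean(0)*1000).round(1),'circ',np.round(c0,1),round(rd,1))
    return im
E
python3 - <<'E'
from w import *
from m import rect,comp
st(); im=wray(lambda H,S,V:(H>100)&(H<130)&(S>120),.079); save('wrist6',im)
for n in ('scene','side'):
    im,d,W=pts(n); hsv=cv2.cvtColor(im,cv2.COLOR_RGB2HSV); H,S,V=[hsv[...,i].astype(int) for i in range(3)]; Z=W[...,2]
    for c in comp((H>50)&(H<90)&(S>120)&(Z>.04)&(Z<.06)):
        P=W[c]; print(n,len(P),(P.mean(0)*1000).round(1),*rect(P))
E
```

```text
t 15.1 pos [557.5 402.3 131.1] ydir [-0.072  0.997  0.001] z [ 0.002  0.001 -1.   ] F [-0.5  0.5  0.3] open 92.1 gf 0.0 q [-0.72  0.61  0.06  1.57 -0.04  0.96  1.  ]
px [  6. 130.] 1589 bbox [  0  73  18 131] mean [473.7 147.7  79. ] circ [479.5 140.7] 52.7
px [ 87. 181.] 493 bbox [ 27 172 122  18] mean [513.8 234.1  79. ] circ [513.8 229.8] 56.9
px [326. 254.] 4016 bbox [291 218  71  73] mean [553.9 404.2  79. ] circ [554.2 404.1] 23.9
scene 264 [542.3  -3.6  45.5] [541.9  -4.1] [59.7 54.2] 52.5
side 462 [545.7   2.1  44.3] [545.9   2.2] [60.7 55.7] 44.9
```

Green is good: within ~2 mm of the bay centre. Blue by wrist ray is at (554,404), so I shift −2 mm in x, +1 mm in y and descend.

To row units: -7.8 cm is -0.104, -7.6 cm is -0.1013.

play_rows:
  deltas: [-0.0027,0.0013,-0.0267,0,0,0,1,-0.0027,0.0013,-0.06,0,0,0,1,-0.0027,0.0013,-0.0867,0,0,0,1,-0.0027,0.0013,-0.1013,0,0,0,0.7,-0.0027,0.0013,-0.104,0,0,0,0.4]
  force: 25

```text
clock: 15.75
position: [0.5541, 0.4026, 0.0504]
eef_rot: [-0.036, 0.999, -0.001, -0.001]
force: [-0.0, 0.2, -0.2]
opening: 0.078
gripper_force: 0.0
```

play_rows:
  deltas: [0,0,0,0,0,0,0.2,0,0,0,0,0,0,-0.3,0,0,0,0,0,0,-1,0,0,0,0,0,0,-1,0,0,0,0,0,0,-1]

```text
clock: 16.25
position: [0.5551, 0.4035, 0.0525]
eef_rot: [-0.036, 0.999, 0.0, 0.001]
force: [-0.8, -0.1, 2.7]
opening: 0.0456
gripper_force: 25.0
```

```bash
python3 -c "
from h import *
st()"
```

```text
t 16.25 pos [555.1 403.5  52.5] ydir [-0.072  0.997  0.001] z [ 0.001  0.001 -1.   ] F [-0.8 -0.1  2.7] open 45.6 gf 25.0 q [-0.71  0.7   0.05  1.61 -0.05  0.82  1.  ]
```

To row units: 9 cm is 0.12, 8 cm is 0.1067.

play_rows:
  deltas: [0,0,0.0133,0,0,0,-1,0,0,0.04,0,0,0,-1,0,0,0.08,0,0,0,-1,0,0,0.1067,0,0,0,-1,0.0053,-0.0267,0.12,0,0,0,-1]

```text
clock: 16.75
position: [0.5581, 0.3866, 0.1443]
eef_rot: [-0.039, 0.999, 0.002, 0.001]
force: [-0.6, -0.1, -1.6]
opening: 0.0459
gripper_force: 25.0
```

To row units: -17.6 cm is -0.2347, -16.4 cm is -0.2187.

play_rows:
  deltas: [0.012,-0.056,0,0,0,0,-1,0.024,-0.1133,0,0,0,0,-1,0.0373,-0.1707,0,0,0,0,-1,0.0467,-0.2187,0,0,0,0,-1,0.0493,-0.2347,0,0,0,0,-1]

```text
clock: 17.25
position: [0.5966, 0.1992, 0.1414]
eef_rot: [-0.032, 0.999, -0.002, -0.0]
force: [-0.1, -0.7, -1.4]
opening: 0.0457
gripper_force: 25.0
```

play_rows:
  deltas: [0,0,0,0,0,0,-1,0,0,-0.0133,0,0,0,-1,0,0,-0.0333,0,0,0,-1,0,0,-0.0507,0,0,0,-1,0,0,-0.056,0,0,0,-1]

```text
clock: 17.75
position: [0.5936, 0.2079, 0.0966]
eef_rot: [-0.037, 0.999, -0.001, -0.002]
force: [-0.4, 0.2, 0.1]
opening: 0.0452
gripper_force: 25.0
```

To row units: -0.8 cm is -0.0107, -0.6 cm is -0.008.

play_rows:
  deltas: [0,0,-0.0027,0,0,0,-1,0,0,-0.0053,0,0,0,-1,0,0,-0.008,0,0,0,-1,0,0,-0.0107,0,0,0,-1,0,0,-0.0107,0,0,0,-1]

```text
clock: 18.25
position: [0.5961, 0.2072, 0.0925]
eef_rot: [-0.036, 0.999, 0.0, 0.0]
force: [-1.7, 0.1, 3.2]
opening: 0.0453
gripper_force: 25.0
```

```bash
python3 -c "
from h import *
st()"
```

```text
t 18.25 pos [596.1 207.2  92.5] ydir [-0.072  0.997  0.   ] z [ 0.001  0.    -1.   ] F [-1.7  0.1  3.2] open 45.3 gf 25.0 q [-0.45  0.57  0.08  1.75 -0.06  0.82  1.3 ]
```

Contact with the mat at about 3 N. Releasing and rising.

To row units: -0.1 cm is -0.0013.

play_rows:
  deltas: [0,0,-0.0013,0,0,0,-1,0,0,-0.0013,0,0,0,0.2,0,0,-0.0013,0,0,0,0.25,0,0,-0.0013,0,0,0,0.25,0,0,-0.0013,0,0,0,0.25]

```text
clock: 18.75
position: [0.5956, 0.207, 0.0904]
eef_rot: [-0.036, 0.999, -0.0, -0.0]
force: [0.6, 0.6, 0.8]
opening: 0.0572
gripper_force: 0.0
```

To row units: 8.5 cm is 0.1133, 7 cm is 0.0933.

play_rows:
  deltas: [0,0,0.02,0,0,0,0.25,0,0,0.0533,0,0,0,0.3,0,0,0.0933,0,0,0,0.7,-0.0067,0.0333,0.1133,0,0,0,1,-0.0173,0.0827,0.1133,0,0,0,1]

```text
clock: 19.25
position: [0.5858, 0.2675, 0.1802]
eef_rot: [-0.033, 0.999, 0.001, 0.003]
force: [-0.2, -1.1, 0.3]
opening: 0.0814
gripper_force: 0.0
```

To row units: 13.4 cm is 0.1787, 12.4 cm is 0.1653.

play_rows:
  deltas: [-0.0107,0.056,0,0,0,0,1,-0.0213,0.112,0,0,0,0,1,-0.0347,0.1653,-0.0133,0,0,0,1,-0.0373,0.1787,-0.0533,0,0,0,1,-0.0373,0.1787,-0.0933,0,0,0,1]

```text
clock: 19.75
position: [0.5536, 0.4075, 0.1066]
eef_rot: [-0.039, 0.999, 0.002, 0.001]
force: [0.4, -1.0, 0.0]
opening: 0.0919
gripper_force: 0.0
```

play_rows:
  deltas: [0,0,0,0,0,0,0.8,0,0,0,0,0,0,0.8,0,0,0,0,0,0,0.8,0,0,0,0,0,0,0.8,0,0,0,0,0,0,0.8]

```text
clock: 20.25
position: [0.5555, 0.4032, 0.1072]
eef_rot: [-0.036, 0.999, 0.001, 0.001]
force: [0.2, -0.0, 0.3]
opening: 0.0827
gripper_force: 0.0
```

```bash
python3 - <<'E'
from w import *
from m import rect,comp
st(); im=wray(lambda H,S,V:(H>20)&(H<33)&(S>150)&(V>70),.045); save('wrist7',im)
for n in ('scene','side'):
    im,d,W=pts(n); hsv=cv2.cvtColor(im,cv2.COLOR_RGB2HSV); H,S,V=[hsv[...,i].astype(int) for i in range(3)]; Z=W[...,2]
    for c in comp((H>100)&(H<130)&(S>120)&(Z>.1)&(Z<.14)):
        P=W[c]; print(n,len(P),(P.mean(0)*1000).round(1),*rect(P))
    if n=='side': save('side7',cv2.resize(im[200:460,300:640],None,fx=2,fy=2))
E
```

```text
t 20.25 pos [555.5 403.2 107.2] ydir [-0.072  0.997  0.001] z [ 0.002  0.002 -1.   ] F [ 0.2 -0.   0.3] open 82.7 gf 0.0 q [-0.71  0.64  0.05  1.59 -0.04  0.91  1.  ]
px [320. 254.] 6585 bbox [274 208  93  91] mean [554.9 401.9  45. ] circ [555.6 402.1] 31.5
px [132. 365.] 850 bbox [121 335  29  61] mean [664.7 251.9  45. ] circ [665.3 253.9] 34.1
px [514. 365.] 846 bbox [497 335  30  61] mean [642.3 569.9  45. ] circ [643.8 567.4] 34.2
px [466. 418.] 2001 bbox [275 390 334  46] mean [702.4 550.7  45. ] circ [706.8 544.1] 170.3
scene 312 [275.5 893.3 120.4] [277.5 891.7] [ 16.3 154.1] 51.7
scene 184 [595.4 202.5 117.8] [594.7 203.2] [45.2 44. ] 89.6
side 378 [598.7 207.7 117.5] [597.7 207.6] [43.6 44.2] 89.8
```

View pics/side7.png

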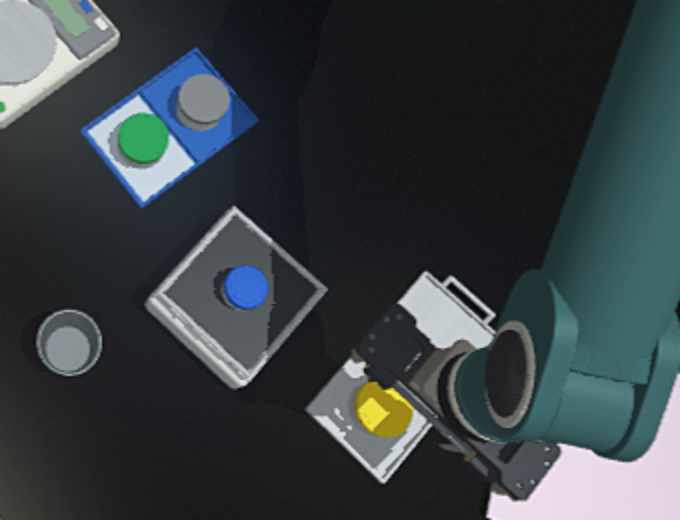

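Blue is centred on the mat at (245,288), green in its bay at (143,138), and yellow under the gripper. Grasping yellow.

To row units: -8.8 cm is -0.1173, -8.4 cm is -0.112.

play_rows:
  deltas: [0,-0.0013,-0.0333,0,0,0,0.7,0,-0.0013,-0.0667,0,0,0,0.7,0,-0.0013,-0.096,0,0,0,0.7,0,-0.0013,-0.112,0,0,0,0.7,0,-0.0013,-0.1173,0,0,0,0.7]
  force: 30

```text
clock: 20.9
position: [0.554, 0.4016, 0.0162]
eef_rot: [-0.036, 0.999, -0.001, -0.001]
force: [0.1, 0.6, 1.3]
opening: 0.0778
gripper_force: 0.0
```

play_rows:
  deltas: [0,0,0,0,0,0,0.5,0,0,0,0,0,0,-0.3,0,0,0,0,0,0,-1,0,0,0,0,0,0,-1,0,0,0,0,0,0,-1]

```text
clock: 21.4
position: [0.5554, 0.4025, 0.0188]
eef_rot: [-0.036, 0.999, 0.001, 0.001]
force: [0.4, -0.9, 3.9]
opening: 0.0614
gripper_force: 30.0
```

```bash
python3 -c "
from h import *
st()"
```

```text
t 21.4 pos [555.4 402.5  18.8] ydir [-0.072  0.997  0.001] z [ 0.002  0.001 -1.   ] F [ 0.4 -0.9  3.9] open 61.4 gf 30.0 q [-0.71  0.75  0.04  1.62 -0.04  0.77  1.  ]
```

To row units: 17 cm is 0.2267, 12.5 cm is 0.1667.

play_rows:
  deltas: [0,0,0.0067,0,0,0,-1,0,0,0.0467,0,0,0,-1,0,0,0.1067,0,0,0,-1,0,0,0.1667,0,0,0,-1,0,0,0.2267,0,0,0,-1]

```text
clock: 21.9
position: [0.5539, 0.4017, 0.1889]
eef_rot: [-0.036, 0.999, -0.0, -0.001]
force: [0.7, 0.9, -1.8]
opening: 0.0612
gripper_force: 30.0
```

To row units: -21.5 cm is -0.2867, -17 cm is -0.2267, -4 degrees is -0.0444.

play_rows:
  deltas: [0.0027,-0.0467,0,0,0,-0.0056,-1,0.0053,-0.1067,0,0,0,-0.0111,-1,0.008,-0.1667,0,0,0,-0.0222,-1,0.012,-0.2267,0,0,0,-0.0333,-1,0.0147,-0.2867,0,0,0,-0.0444,-1]

```text
clock: 22.4
position: [0.5651, 0.1853, 0.1875]
eef_rot: [-0.001, 1.0, -0.0, -0.0]
force: [0.1, -0.6, -1.4]
opening: 0.0611
gripper_force: 30.0
```

To row units: -22.5 cm is -0.3, -18 cm is -0.24.

play_rows:
  deltas: [0.004,-0.06,0,0,0,0,-1,0.0067,-0.12,0,0,0,0,-1,0.0107,-0.18,0,0,0,0,-1,0.0133,-0.24,0,0,0,0,-1,0.016,-0.3,0,0,0,0,-1]

```text
clock: 22.9
position: [0.577, -0.0395, 0.1876]
eef_rot: [-0.001, 1.0, 0.0, -0.0]
force: [0.3, -0.0, -1.8]
opening: 0.0616
gripper_force: 30.0
```

To row units: -15.5 cm is -0.2067, -15 cm is -0.2.

play_rows:
  deltas: [0.0027,-0.06,0,0,0,0,-1,0.0067,-0.12,0,0,0,0,-1,0.0093,-0.1667,0,0,0,0,-1,0.012,-0.2,-0.0267,0,0,0,-1,0.012,-0.2067,-0.0533,0,0,0,-1]

```text
clock: 23.4
position: [0.5861, -0.1977, 0.1476]
eef_rot: [0.002, 1.0, -0.001, 0.001]
force: [-0.7, -0.2, -2.8]
opening: 0.0615
gripper_force: 30.0
```

To row units: -4.5 cm is -0.06, -4 cm is -0.0533.

play_rows:
  deltas: [0,0,-0.02,0,0,0,-1,0,0,-0.04,0,0,0,-1,0,0,-0.0533,0,0,0,-1,0,0,-0.06,0,0,0,-1,0,0,-0.06,0,0,0,-1]

```text
clock: 23.9
position: [0.5866, -0.1921, 0.102]
eef_rot: [-0.002, 1.0, 0.0, -0.0]
force: [0.7, -0.1, -1.1]
opening: 0.0614
gripper_force: 30.0
```

```bash
python3 - <<'E'
from h import *
st(); im,d,W=pts('side'); save('side8',cv2.resize(im[120:320,200:460],None,fx=2.5,fy=2.5))
E
```

```text
t 23.9 pos [ 586.6 -192.1  102. ] ydir [-0.004  1.     0.   ] z [-0.001  0.    -1.   ] F [ 0.7 -0.1 -1.1] open 61.4 gf 30.0 q [ 0.11  0.55  0.21  1.78 -0.15  0.83  1.96]
```

View pics/side8.png

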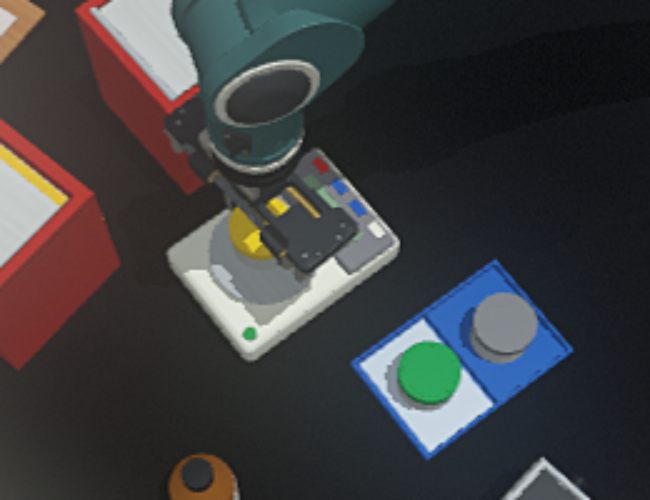

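Yellow hangs over the pan at (255,232). Lowering the last 2 cm slowly.

To row units: -1.9 cm is -0.0253, -1.8 cm is -0.024.

play_rows:
  deltas: [0,-0.0013,-0.008,0,0,0,-1,0,-0.0013,-0.016,0,0,0,-1,0,-0.0013,-0.0213,0,0,0,-1,0,-0.0013,-0.024,0,0,0,-1,0,-0.0013,-0.0253,0,0,0,-1]

```text
clock: 24.45
position: [0.5865, -0.1939, 0.0833]
eef_rot: [-0.001, 1.0, 0.0, -0.0]
force: [0.7, -0.4, -1.6]
opening: 0.0615
gripper_force: 30.0
```

To row units: -0.2 cm is -0.0027, -0.1 cm is -0.0013.

play_rows:
  deltas: [0,0,-0.0013,0,0,0,-1,0,0,-0.0027,0,0,0,-1,0,0,-0.0027,0,0,0,-1,0,0,-0.0027,0,0,0,-1,0,0,-0.0027,0,0,0,-1]

```text
clock: 24.95
position: [0.5868, -0.1939, 0.0817]
eef_rot: [-0.001, 1.0, 0.0, 0.0]
force: [0.1, -0.4, -3.0]
opening: 0.0614
gripper_force: 30.0
```

To row units: -0.2 cm is -0.0027, -0.1 cm is -0.0013.

play_rows:
  deltas: [0,0,-0.0013,0,0,0,-1,0,0,-0.0013,0,0,0,-1,0,0,-0.0027,0,0,0,-1,0,0,-0.0027,0,0,0,-1,0,0,-0.0027,0,0,0,-1]

```text
clock: 25.45
position: [0.5868, -0.194, 0.0807]
eef_rot: [-0.001, 1.0, 0.0, 0.0]
force: [-3.5, 0.5, 6.6]
opening: 0.0611
gripper_force: 30.0
```

Contact at about 7 N. Releasing.

play_rows:
  deltas: [0,0,0,0,0,0,-1,0,0,0,0,0,0,0.5,0,0,0,0,0,0,0.6,0,0,0,0,0,0,0.6,0,0,0,0,0,0,0.6]

```text
clock: 25.95
position: [0.5867, -0.1939, 0.0794]
eef_rot: [-0.001, 1.0, 0.0, -0.0]
force: [0.8, -0.1, 1.0]
opening: 0.0732
gripper_force: 0.0
```

To row units: 14 cm is 0.1867, 12 cm is 0.16.

play_rows:
  deltas: [0,0,0.02,0,0,0,0.6,0,0,0.06,0,0,0,0.6,0,0,0.12,0,0,0,0.6,-0.04,0,0.16,0,0,0,0.6,-0.0933,0.0267,0.1867,0,0,0,0.6]

```text
clock: 26.45
position: [0.5179, -0.1766, 0.2231]
eef_rot: [0.0, 1.0, -0.001, 0.003]
force: [0.5, 0.3, 0.6]
opening: 0.0737
gripper_force: 0.0
```

To row units: 16 cm is 0.2133, 14 cm is 0.1867.

play_rows:
  deltas: [-0.04,0.04,0.0133,0,0,0,0.6,-0.08,0.08,0.0133,0,0,0,0.6,-0.0933,0.1333,0.0133,0,0,0,0.6,-0.1067,0.1867,0.0133,0,0,0,0.6,-0.1067,0.2133,0.0133,0,0,0,0.6]

```text
clock: 26.95
position: [0.4355, -0.011, 0.2309]
eef_rot: [-0.003, 1.0, 0.001, 0.001]
force: [0.3, -0.1, 0.0]
opening: 0.0737
gripper_force: 0.0
```

```bash
python3 - <<'E'
from h import *
from m import rect,comp
st()
for n in ('scene','side'):
    im,d,W=pts(n); hsv=cv2.cvtColor(im,cv2.COLOR_RGB2HSV); H,S,V=[hsv[...,i].astype(int) for i in range(3)]; Z=W[...,2]
    for k,m in dict(yellow=(H>20)&(H<33)&(S>150)&(V>70)&(Z>.1)&(Z<.115),pan=(Z>.06)&(Z<.069)&(S<60),blue=(H>100)&(H<130)&(S>120)&(Z>.11)&(Z<.13),green=(H>50)&(H<90)&(S>120)&(Z>.04)&(Z<.06),flap=(Z>.155)&(Z<.185)&(S<80)&(V>120)).items():
        for c in comp(m,100): P=W[c]; print(n,k,len(P),(P.mean(0)*1000).round(1),*rect(P))
    save(n+'9',im)
E
```

```text
t 26.95 pos [435.5 -11.  230.9] ydir [-0.006  1.     0.001] z [ 0.002  0.001 -1.   ] F [ 0.3 -0.1  0. ] open 73.7 gf 0.0 q [-0.16  0.08  0.11  2.09 -0.01  0.98  1.54]
scene yellow 324 [ 586.6 -197.6  107. ] [ 586.8 -197.5] [59.7 57.2] 51.7
scene pan 458 [ 580.5 -200.9   64.3] [ 587.3 -196.4] [107.  107.7] 51.2
scene blue 155 [276.7 891.9 120.3] [277.1 891.2] [ 16.9 154.5] 51.6
scene blue 170 [595.4 203.2 118.3] [595.7 204.3] [44.9 44.6] 42.8
scene green 253 [542.1  -2.7  45.9] [541.7  -2.3] [56.7 57.5] 45.9
scene flap 1745 [ 787.5 -364.2  168.9] [ 786.9 -363. ] [114.6 126.5] 8.5
scene flap 1949 [ 522.8 -391.6  168.9] [ 523.  -390.6] [127.7 112.3] 88.8
scene flap 2234 [ 426.4 -607.5  169.2] [ 426.5 -607. ] [126.3 111.6] 80.2
side yellow 482 [ 590.5 -191.9  105.9] [ 590.2 -192.7] [61.2 57.2] 49.5
side pan 792 [ 592.3 -181.9   63.8] [ 587.7 -191.4] [109.2 108. ] 77.3
side pan 200 [665.4 213.8  62.6] [665.9 214.2] [ 10.7 136.5] 4.4
side blue 370 [598.4 207.7 117.6] [598.4 208.1] [44.2 44.2] 51.6
side green 459 [545.6   1.9  44.1] [545.7   2. ] [59.  56.1] 46.2
side flap 134 [ 584.4 -924.3  170.5] [ 586.7 -930.1] [25.5 44.6] 54.2
side flap 142 [ 505.7 -845.1  171.8] [ 508.  -850.2] [26.3 43.5] 49.8
side flap 152 [ 584.4 -845.8  171.5] [ 588.4 -857.5] [33.7 51.9] 42.7
side flap 1723 [ 429.3 -603.6  167.8] [ 428.3 -604.2] [130.8 113.1] 79.9
side flap 2101 [ 525.8 -387.7  167.9] [ 525.2 -391.2] [130.4 114. ] 89.7
side flap 2519 [ 789.7 -360.2  167.8] [ 789.1 -361.6] [111.9 130.3] 9.2
```

View pics/side9.png

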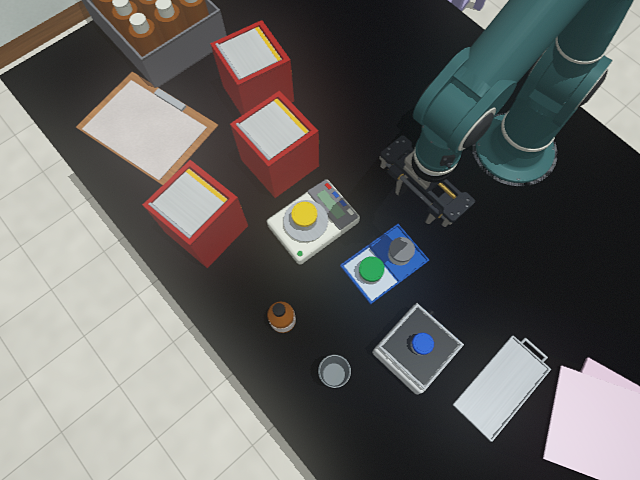

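Yellow is on the pan (304,215), green in its bay (371,269), blue on the mat (423,343), and the waste flap is shut (275,128). The bottle and beaker haven't moved, and the arm is clear. Handing in.

```bash
python3 -c "
from workcell import r
print(r.close_job())"
```

```text
the job is handed in; nothing more can be done
None
```

The job is handed in at about 27 s on the robot's clock; the close call returned no verdict, but the last images show yellow, blue and green in their places within a few mm, and rusty was seen on the waste box floor before the flap closed.

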